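# Sweep the watch case rings into the tray

## Task

With your fingertips, gently sweep the three loose watch case rings (two steel, one brass) across the white desk mat through the open side of the low three-sided tray, until all three lie flat and wholly inside it. Slide them along the mat: do not grip, pick up or lift them or press hard on them, and leave everything else on the desk where it is.

Things in the scene. Friction and masses are not known exactly. Their poses are not given: they have to be found in the camera images.
- sweep_tray: Low three-sided wooden tray with a blue lining, fixed on the white mat; the lining is level with the mat's top (z = 0.0023 m), no step at the mouth. Origin: middle of the inside, at that height. Its x runs across the mouth, its y from the mouth to the back wall. Inside 200 mm wide (x +-100), 120 mm deep (y +-60); the whole side y = -60 is open. The other walls are 7 mm thick, 14 mm high.
- steel_ring: A flat open watch case ring with a tiny winding crown on its rim: bright steel, 44 mm across outside, 6 mm high, crown sticking out 4 mm. Origin on its underside, within 2 mm of the centre of the circle; z up. Weighs about 18 g, lies loose and flat on the white desk mat (top 2.3 mm above the desk) and slides freely.
- brass_ring: A flat open watch case ring with a tiny winding crown on its rim: brass, 44 mm across outside, 6 mm high, crown sticking out 4 mm. Origin on its underside, within 2 mm of the centre of the circle; z up. Weighs about 18 g, lies loose and flat on the white desk mat (top 2.3 mm above the desk) and slides freely.
- small_ring: A flat open watch case ring with a tiny winding crown on its rim: bright steel, 37 mm across outside, 5 mm high, crown sticking out 4 mm. Origin on its underside, within 2 mm of the centre of the circle; z up. Weighs about 18 g, lies loose and flat on the white desk mat (top 2.3 mm above the desk) and slides freely.
- pot: Bystander: black round pot, 33 mm across, 31 mm high, loose on the mat. Origin at the centre of its underside.
- loupe: Bystander: black eye loupe standing on its wide end, 36 mm across, 27 mm high, loose on the mat. Origin at the centre of its underside.
- tin: Bystander: yellowish round tin, 56 mm across, 28 mm high, loose on the bare desk. Origin at the centre of its underside.
- watch_movement: Bystander: round brass watch movement (a solid disc, not a ring), 41 mm across, 9 mm high, loose on the bare desk. Origin at the centre of its underside.
- gauge_plate: Bystander: small flat steel plate with two inlaid stripes, 26 x 32 x 5 mm, loose on the bare desk. Origin at the centre of its underside.

How it is judged:
By the outcome, as a careful person would: the job done as asked, in the order asked, and still so for the second after the job is handed in, with the robot touching nothing.
It also fails if it takes over 70 s, if anything falls off the work surface, if the arm or the gripper's body presses on something with over 40 N, if the wrist force passes 120 N, or if a joint passes its speed limit or range.

## Robot

A 6-joint arm with a two-finger parallel gripper is mounted at the origin on a cart in front of the work surface, level with it; the furniture and walls round the work are solid. World frame = base frame: x ahead of the robot, y to its left, z up, the work surface at z = 0. Lengths are in m, angles in rad, forces in N, time in s.
With the tool pointing down it reaches from about 0.35 to 0.775 m from the base axis. Payload 7.3 kg.
Tool frame: the origin (TCP) lies on the front face of the gripper's body, between the roots of the fingers; the fingertips stand 66 mm ahead of it and the grasp point (between the pads) lies 47 mm ahead of it; z points along the fingers, y is the direction in which the jaws open and shut (so a half turn about z gives the same grasp; the last joint's range is limited). The gripper opens to 92 mm and grips with 3 to 60 N. Pads are 19 mm wide; open, the fingers measure 130 mm over their backs; the gripper's body (75 mm by 190 mm) begins 47 mm behind the grasp point.
Start: joints at [-1.326, 0.342, 1.524, -0, 1.275, -0.146], TCP at [0.2, -0.485, 0.292] pointing down, gripper open.
Joint ranges: [-2.53, 2.53], [-0.77, 2.02], [0.04, 2.7], [-1, 4.14], [0.28, 2.66], [-3.11, 3.11]. Speed limits (rad/s): [2.57, 2.57, 3.14, 3.14, 3.14, 3.14].

## Interface

Orientations are given as [roll, pitch, yaw] about the fixed x, y, z axes, in that order (R = Rz(yaw) Ry(pitch) Rx(roll)).
In Python, from cell import observe, read_camera, hand_in, search_frame, tip_of gives the robot as it stands. The module is installed in compiled form; this text tells all that it offers.
- The arm moves only by the tool apply_moves, never from a script. Its argument "motion" is a list of rows, each an object with "offset": the shift along the tool's x, y, z in mm, a list of three; "rotation": the turn, a rotation vector about the tool's x, y, z in rad, a list of three. In form: [{"offset": [x, y, z], "rotation": [rx, ry, rz]}, ...]. A call has 1 to 12 rows; each row shifts and turns the pose as measured when the row begins, along the tool's axes as they then stand; what a row does not reach is not made up. A row lasts 1/12 s, in which the tool goes at most 41.7 mm and 7.16 degrees, less where a joint would pass 70% of its speed; a pose out of reach is approached as far as the arm can. A call with a gripper value outside its range is refused whole. "grip" is the closure, from 0 (fully open) to 1 (shut), set as the call begins (left out, the last holds). The fingers move at their own pace and stop on an object; "grip_force" is the grip in N (left out, the last holds). Time passes only in rows, so rows that do not move let the fingers close. It gives the time, the measured TCP pose, the force and the opening at its end, in the units of the state.
- observe(): the state, without advancing time (a new reading comes with each control period).
- read_camera(name): name is "scene" or "top" or "wrist"; returns a dict with "img" (384x512x3 uint8, red, green, blue), "camera_matrix" (3x3 intrinsics, pixels), "R" (3x3) and "t" (3): a world point X has camera coordinates R X + t; the wrist camera has in their place "tool_from_camera" (4x4, takes a point from camera to tool coordinates, whose origin is the TCP and whose axes are the flange's). Camera axes: x right, y down, z forward; pixel columns grow to the right and rows downward; lengths in m; the calibration is good to about 2 mm. A picture is of the moment at which its call begins: read the wrist's pose just before it. There is no depth.
- hand_in(): hands the job in, once; it reports no verdict.
Trained networks look in a picture, given as the dict that the camera call returned (one of the last four; its "shot" number tells which), for a name from the list of things; names that differ only in an ending like _2 or _b are one class to them, and where a whole thing is asked for, a point or a joint stands for the part that bears it (a point fixed in the world has none). Each returns a list of dicts, best first, with "score" (0 to 1); they miss things now and then, are a little off and sometimes report something else, mostly with a low value. They report only what shows in the picture. A call takes as long as a camera call.
- search_frame(query, picture): "location" ([x, y, z] in m, in world coordinates, good to about 4 mm: the middle of the surface that is visible of it).
- tip_of(query, picture): "location" ([x, y, z] in m, in world coordinates, good to about 4 mm: a listed point, or the origin of a listed thing).
The state is a dict: "time": time; "qpos": joint angles; "qvel": joint speeds; "joint_efforts": joint torques, N m; "tool_pos": TCP position; "tool_rot": TCP orientation; "contact_force": force on the tool from outside, world axes, zero at the start; "torque": the same for the moment, N m; "opening": finger opening in m.
Only numpy, scipy, OpenCV 4.12 (cv2) and the standard library are available. Lean on these libraries where they do the work, as an engineer would, in place of code of your own. Each camera call takes 0.05 s, during which the arm holds its last target.

## Working session

There is one attempt and no reset: what is moved stays moved. The work goes in short steps, Python scripts to look and compute and a tool call to move; the robot and the scene stay as the last step left them, time stands still between calls to the robot, and variables do not carry over. Pictures are saved under pics/ and viewed, and the job is handed in when it is done.

Besides the shell and the picture viewer there is one more tool, called after ">>>" by a JSON object that holds its "op" and its "data", one argument or row to a line. apply_moves: Moves the arm, as the interface text tells. Its arguments: {"type":"object","properties":{"motion":{"type":"array"},"grip":{"type":"number"},"grip_force":{"type":"number"}},"required":["motion"]}

```bash
mkdir -p pics; cat > h.py <<'E'
import numpy as np, cv2
from cell import observe, read_camera, hand_in, search_frame, tip_of
def save(p,n): cv2.imwrite('pics/'+n,cv2.cvtColor(p['img'],cv2.COLOR_RGB2BGR))
def ray(p,u,v,z):
    K=np.array(p['camera_matrix']);R=np.array(p['R']);t=np.array(p['t'])
    d=R.T@np.linalg.solve(K,[u,v,1]);c=-R.T@t
    return c+d*(z-c[2])/d[2]
def proj(p,X):
    K=np.array(p['camera_matrix']);x=K@(np.array(p['R'])@np.array(X)+np.array(p['t']));return x[:2]/x[2]
E
python3 - <<'E'
from h import *
s=observe();print(s)
a=read_camera('top');save(a,'top0.png')
for n in ['sweep_tray','steel_ring','brass_ring','small_ring','pot','loupe','tin','watch_movement','gauge_plate']:
    for r in tip_of(n,a)[:3]: print(n,r['score'],np.round(r['location'],4),proj(a,r['location']).round())
b=read_camera('scene');save(b,'scene0.png')
print(a['R'],a['t'],a['camera_matrix'])
E
```

```text
{'time': 0.0, 'qpos': array([-1.32600880e+00,  3.42676981e-01,  1.52504218e+00, -1.53360733e-05,
        1.27540201e+00, -1.45996123e-01]), 'qvel': array([-0.00050097, -0.00141497, -0.00191655,  0.00072167, -0.0004823 ,
        0.00014136]), 'joint_efforts': array([-7.85190005e-04, -4.31247568e+01, -2.44218707e+01,  7.16704270e-02,
        5.58520365e-02, -1.41845526e-04]), 'tool_pos': array([ 0.19991949, -0.48509706,  0.29155985]), 'tool_rot': array([-3.14007826e+00, -2.07856557e-04,  3.90787964e-01]), 'contact_force': array([-0.59192448,  0.59265878,  0.77078305]), 'torque': array([-0.0182244 ,  0.03746975, -0.01985936]), 'opening': 0.09161403219184734}
sweep_tray 0.94 [ 0.4975 -0.0951  0.0035] [241. 216.]
steel_ring 0.6 [ 0.5854 -0.2768  0.0037] [304. 183.]
steel_ring 0.49 [ 0.5196 -0.3278 -0.0006] [323. 206.]
brass_ring 0.42 [ 0.5869 -0.2752  0.0057] [304. 183.]
small_ring 0.48 [ 0.4486 -0.3284  0.0006] [325. 231.]
pot 0.7 [ 0.4437 -0.4337  0.0007] [362. 232.]
pot 0.39 [ 0.5881 -0.2768  0.0047] [304. 182.]
loupe 0.54 [ 0.5071 -0.4284  0.0007] [359. 209.]
tin 0.71 [0.4733 0.0804 0.0023] [179. 226.]
watch_movement 0.73 [ 0.7446 -0.1197  0.0017] [248. 131.]
gauge_plate 0.6 [0.5539 0.1707 0.0031] [147. 199.]
[[-0.02863777 -0.99958037  0.00435466]
 [-0.98716061  0.02759655 -0.15732883]
 [ 0.15714264 -0.0088043  -0.98753667]] [-0.12434168  0.57378913  1.16395614] [[441.22041518   0.         256.62704612]
 [  0.         441.22041518 187.47259797]
 [  0.           0.           1.        ]]
```

```bash
python3 - <<'E'
import cv2
a=cv2.imread('pics/top0.png');c=a[120:280,180:400];cv2.imwrite('pics/topc.png',cv2.resize(c,None,fx=3.6,fy=3.6,interpolation=cv2.INTER_CUBIC))
E
```

```text
(no output)
```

View pics/top0.png

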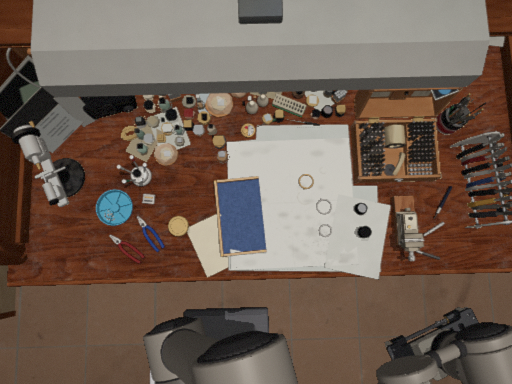

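View pics/scene0.png

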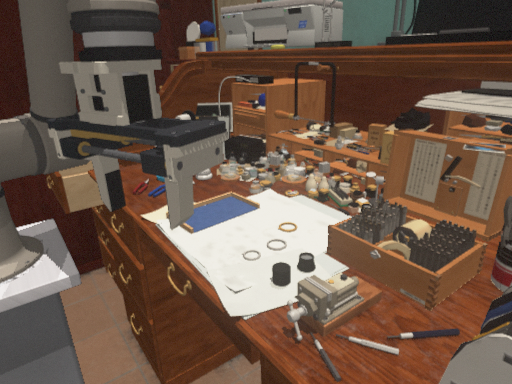

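View pics/topc.png

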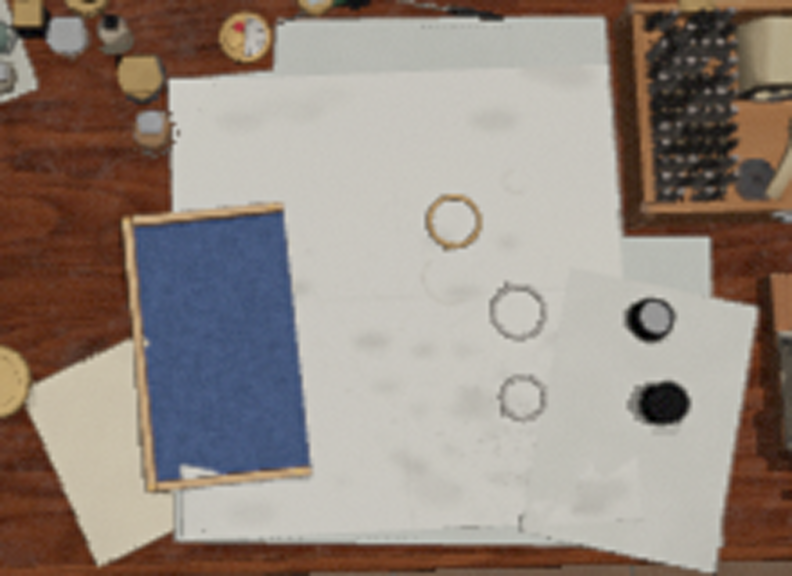

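The top view shows the tray's open side facing right (-y). The brass ring is at about (306,181), steel at (324,207), small at (325,231), and the pot and loupe are further right. I'll compute positions from these pixels.

```bash
python3 - <<'E'
from h import *
a=read_camera('top');b=read_camera('scene')
for n,u,v,z in [('bt',217.5,182.5,.0023),('mt',258.6,178.9,.0023),('mb',266.1,250,.0023),('bb',222.5,253.3,.0023),('steel',323.9,206.7,.005),('small',325.3,230.6,.005),('brass',306.1,181.4,.005)]:
    X=ray(a,u,v,z);print(n,X.round(4),proj(b,X).round(1))
i=b['img'][180:300,140:340];i=cv2.resize(i,None,fx=4,fy=4,interpolation=cv2.INTER_CUBIC);save({'img':i},'sc.png')
for n in ['steel_ring','brass_ring','small_ring']:
    for r in tip_of(n,b)[:3]: print(n,r['score'],np.round(r['location'],4),proj(b,r['location']).round())
E
```

```text
bt [ 0.5944 -0.03    0.0023] [232.4 196.7]
mt [ 0.6015 -0.1472  0.0023] [258.1 208.7]
mb [ 0.4003 -0.1622  0.0023] [193.3 233.3]
bb [ 0.3947 -0.041   0.0023] [170.  216.7]
steel [ 0.5164 -0.3288  0.005 ] [276.4 244.4]
small [ 0.4492 -0.3292  0.005 ] [251.3 254.8]
brass [ 0.5901 -0.282   0.005 ] [287.9 226.9]
steel_ring 0.44 [ 5.142e-01 -3.280e-01 -3.000e-04] [275. 247.]
brass_ring 0.44 [ 0.5894 -0.2815  0.0075] [288. 226.]
small_ring 0.67 [ 0.4484 -0.3263  0.0023] [250. 255.]
```

View pics/sc.png

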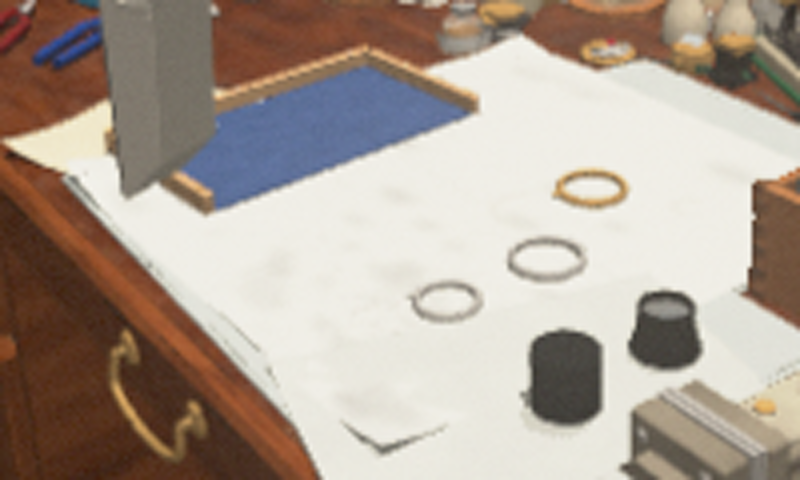

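>>> {"op": "apply_moves", "data": {
  "motion": [
    {"offset": [0,0,0],"rotation": [0,0,-0.122]},
    {"offset": [0,0,0],"rotation": [0,0,-0.122]},
    {"offset": [0,0,0],"rotation": [0,0,-0.122]},
    {"offset": [0,0,0],"rotation": [0,0,-0.122]},
    {"offset": [0,0,0],"rotation": [0,0,-0.122]},
    {"offset": [0,0,0],"rotation": [0,0,-0.122]},
    {"offset": [0,0,0],"rotation": [0,0,-0.122]},
    {"offset": [0,0,0],"rotation": [0,0,-0.122]},
    {"offset": [0,0,0],"rotation": [0,0,-0.122]},
    {"offset": [0,0,0],"rotation": [0,0,-0.122]}
  ],
  "grip": 0.74
}}

```text
time: 1.63
tool_pos: [0.2, -0.4854, 0.2923]
tool_rot: [3.141, 0.0, 1.64]
contact_force: [0.4, -0.5, 0.4]
opening: 0.0299
```

```bash
cat > g.py <<'E'
import sys
from h import *
from scipy.spatial.transform import Rotation as Ro
s=observe();R=Ro.from_euler('xyz',s['tool_rot']);p=s['tool_pos']
t=np.array([float(x) for x in sys.argv[1:4]]);yaw=float(sys.argv[4])
print('pose',p.round(4),s['tool_rot'].round(4),'t',round(s['time'],2),'F',s['contact_force'].round(2),'open',round(s['opening'],4))
print('offset now mm',(R.inv().apply(t-p)*1000).round(1))
T=Ro.from_euler('xyz',[np.pi,0,yaw]);print('rotvec',(R.inv()*T).as_rotvec().round(4),'offset after rot',(T.inv().apply(t-p)*1000).round(1))
E
python3 g.py 0.4507 -0.369 0.12 1.611
```

```text
pose [ 0.2    -0.4854  0.2923] [3.1414e+00 3.0000e-04 1.6403e+00] t 1.63 F [ 0.4  -0.53  0.36] open 0.0299
offset now mm [ 98.8 258.1 172.4]
rotvec [0.0002 0.0003 0.0293] offset after rot [106.2 255.1 172.3]
```

>>> {"op": "apply_moves", "data": {
  "motion": [
    {"offset": [0,0,0],"rotation": [0,0,0.029]},
    {"offset": [13,32,10],"rotation": [0,0,0]},
    {"offset": [13,32,10],"rotation": [0,0,0]},
    {"offset": [13,32,10],"rotation": [0,0,0]},
    {"offset": [13,32,10],"rotation": [0,0,0]},
    {"offset": [13,32,10],"rotation": [0,0,0]},
    {"offset": [13,32,10],"rotation": [0,0,0]},
    {"offset": [13,32,10],"rotation": [0,0,0]},
    {"offset": [13,32,10],"rotation": [0,0,0]},
    {"offset": [0,0,0],"rotation": [0,0,0]}
  ]
}}

```text
time: 2.47
tool_pos: [0.4629, -0.3742, 0.2093]
tool_rot: [3.14, 0.006, 1.551]
contact_force: [-1.0, -0.5, 0.2]
opening: 0.0239
```

```bash
python3 g.py 0.4507 -0.369 0.071 1.611; python3 - <<'E'
from h import *
from scipy.spatial.transform import Rotation as Ro
s=observe();a=read_camera('wrist');save(a,'w1.png')
M=np.array(a['tool_from_camera']);W=np.eye(4);W[:3,:3]=Ro.from_euler('xyz',s['tool_rot']).as_matrix();W[:3,3]=s['tool_pos'];C=np.linalg.inv(W@M)
a2=dict(camera_matrix=a['camera_matrix'],R=C[:3,:3],t=C[:3,3])
for n,X in dict(small=[.449,-.329,.005],steel=[.516,-.329,.005],tip=[.4507,-.369,.0023]).items(): print(n,proj(a2,X).round())
for n in ['small_ring','steel_ring']:
    for r in tip_of(n,a)[:2]: print(n,r['score'],np.round(r['location'],4),proj(a2,r['location']).round())
np.savez('w1.npz',K=a['camera_matrix'],R=C[:3,:3],t=C[:3,3])
E
```

```text
pose [ 0.4629 -0.3742  0.2093] [3.14   0.0064 1.5511] t 2.47 F [-0.96 -0.5   0.18] open 0.0239
offset now mm [  5.9 -12.6 138.3]
rotvec [ 0.0014  0.0065 -0.0599] offset after rot [  5.7 -12.  138.3]
small [238. 131.]
steel [315. 129.]
tip [241. 174.]
small_ring 0.98 [ 0.4508 -0.3233  0.0051] [239. 124.]
```

View pics/w1.png

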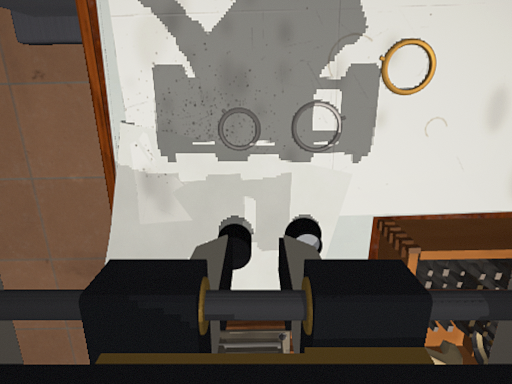

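The wrist view puts small at (239,129), steel at (316,126) and brass at (408,67), all within 2 mm of my estimates. The loupe and pot are behind the fingers and clear of them. Next I align and descend.

>>> {"op": "apply_moves", "data": {
  "motion": [
    {"offset": [6,-12,10],"rotation": [0.001,0.006,-0.06]},
    {"offset": [0,0,30],"rotation": [0,0,0]},
    {"offset": [0,0,30],"rotation": [0,0,0]},
    {"offset": [0,0,30],"rotation": [0,0,0]},
    {"offset": [0,0,0],"rotation": [0,0,0]}
  ]
}}

```text
time: 3.03
tool_pos: [0.4428, -0.3778, 0.1144]
tool_rot: [3.136, 0.013, 1.594]
contact_force: [-1.2, 1.5, -0.8]
opening: 0.024
```

```bash
python3 g.py 0.4507 -0.368 0.0710 1.611
```

```text
pose [ 0.4428 -0.3778  0.1144] [3.1355 0.0131 1.5941] t 3.03 F [-1.15  1.47 -0.77] open 0.024
offset now mm [10.2  7.8 43.4]
rotvec [ 0.006   0.0131 -0.0169] offset after rot [ 9.5  8.3 43.4]
```

>>> {"op": "apply_moves", "data": {
  "motion": [
    {"offset": [10,8,10],"rotation": [0.006,0.013,-0.017]},
    {"offset": [0,0,10],"rotation": [0,0,0]},
    {"offset": [0,0,8],"rotation": [0,0,0]},
    {"offset": [0,0,0],"rotation": [0,0,0]}
  ]
}}

```text
time: 3.37
tool_pos: [0.4505, -0.3704, 0.0887]
tool_rot: [3.139, 0.003, 1.605]
contact_force: [-0.2, 0.6, -0.2]
opening: 0.024
```

```bash
python3 g.py 0.4507 -0.368 0.0710 1.611
```

```text
pose [ 0.4505 -0.3704  0.0887] [3.1389e+00 3.0000e-03 1.6047e+00] t 3.37 F [-0.16  0.63 -0.17] open 0.024
offset now mm [ 2.4  0.2 17.7]
rotvec [ 0.0027  0.003  -0.0063] offset after rot [ 2.4  0.3 17.7]
```

>>> {"op": "apply_moves", "data": {
  "motion": [
    {"offset": [2,0,6],"rotation": [0.003,0.003,-0.006]},
    {"offset": [0,0,6],"rotation": [0,0,0]},
    {"offset": [0,0,5],"rotation": [0,0,0]},
    {"offset": [0,0,0],"rotation": [0,0,0]}
  ]
}}

```text
time: 3.7
tool_pos: [0.4516, -0.3693, 0.0727]
tool_rot: [3.139, 0.004, 1.611]
contact_force: [-0.8, 0.5, -1.4]
opening: 0.0241
```

```bash
python3 g.py 0.4507 -0.368 0.0710 1.611;python3 - <<'E'
from h import *
a=read_camera('scene');i=cv2.resize(a['img'][180:310,180:360],None,fx=4,fy=4,interpolation=cv2.INTER_CUBIC);save({'img':i},'s2.png')
E
```

```text
pose [ 0.4516 -0.3693  0.0727] [3.1391 0.0035 1.6113] t 3.7 F [-0.77  0.55 -1.41] open 0.0241
offset now mm [ 1.3 -0.9  1.7]
rotvec [0.0025 0.0035 0.0003] offset after rot [ 1.3 -0.9  1.7]
```

View pics/s2.png

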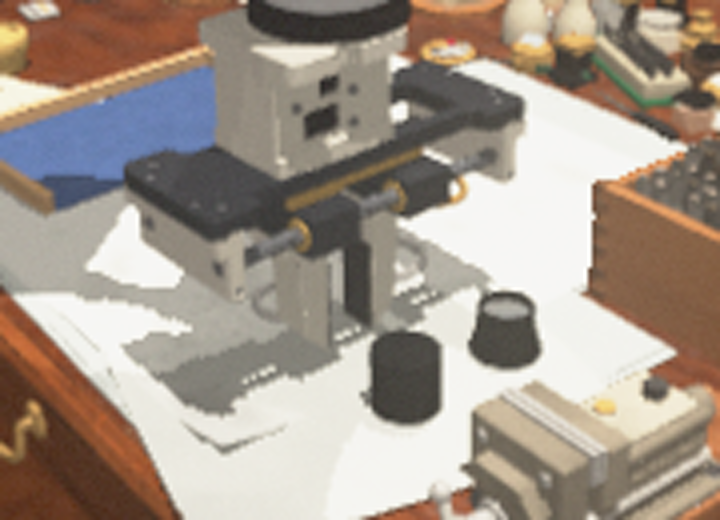

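The fingers are behind the small ring, in front of the pot and clear of it. I'll lower a little more and start pushing.

>>> {"op": "apply_moves", "data": {
  "motion": [
    {"offset": [1,-1,2],"rotation": [0.0025,0.0035,0]},
    {"offset": [3,0,0],"rotation": [0,0,0]},
    {"offset": [6,0,0],"rotation": [0,0,0]},
    {"offset": [8,0,0],"rotation": [0,0,0]},
    {"offset": [8,0,0],"rotation": [0,0,0]}
  ]
}}

```text
time: 4.17
tool_pos: [0.4498, -0.3432, 0.0717]
tool_rot: [3.14, 0.002, 1.61]
contact_force: [0.2, -0.1, -0.6]
opening: 0.0239
```

```bash
python3 g.py 0.441 -0.132 0.0702 1.611
```

```text
pose [ 0.4498 -0.3432  0.0717] [3.1399e+00 2.1000e-03 1.6096e+00] t 4.17 F [ 0.2  -0.1  -0.61] open 0.0239
offset now mm [211.4  -0.6   1. ]
rotvec [ 0.0017  0.0021 -0.0014] offset after rot [211.4  -0.3   1.5]
```

>>> {"op": "apply_moves", "data": {
  "motion": [
    {"offset": [10,0,1.5],"rotation": [0.0017,0.002,0]},
    {"offset": [10,0,0],"rotation": [0,0,0]},
    {"offset": [10,0,0],"rotation": [0,0,0]},
    {"offset": [10,0,0],"rotation": [0,0,0]},
    {"offset": [10,0,0],"rotation": [0,0,0]}
  ]
}}

```text
time: 4.58
tool_pos: [0.448, -0.2878, 0.0711]
tool_rot: [3.14, 0.002, 1.61]
contact_force: [0.3, -1.2, 0.8]
opening: 0.0241
```

```bash
python3 g.py 0.441 -0.132 0.0702 1.611;python3 - <<'E'
from h import *
a=read_camera('scene');i=cv2.resize(a['img'][180:310,160:340],None,fx=4,fy=4,interpolation=cv2.INTER_CUBIC);save({'img':i},'s3.png')
E
```

```text
pose [ 0.448  -0.2878  0.0711] [3.1401e+00 1.8000e-03 1.6103e+00] t 4.58 F [ 0.27 -1.16  0.77] open 0.0241
offset now mm [156.   -0.8   0.6]
rotvec [ 0.0015  0.0018 -0.0007] offset after rot [156.   -0.7   0.9]
```

View pics/s3.png

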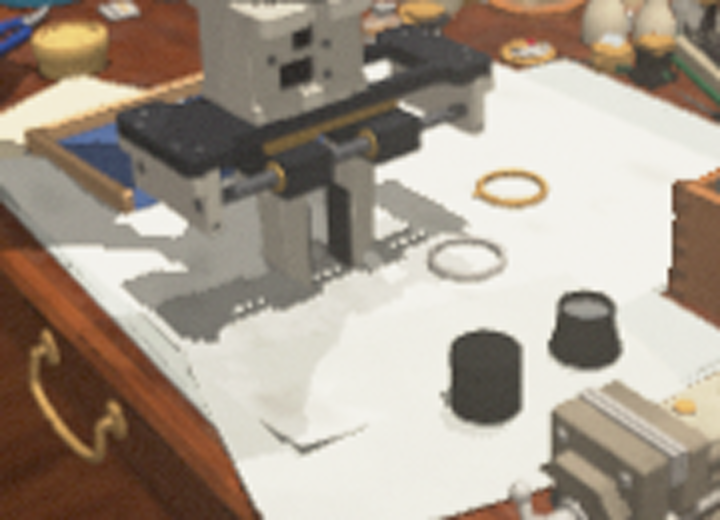

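The small ring has left its old spot and steel is untouched, so the push is working. Continuing.

>>> {"op": "apply_moves", "data": {
  "motion": [
    {"offset": [11,-0.5,0.6],"rotation": [0.0015,0.002,0]},
    {"offset": [11,0,0],"rotation": [0,0,0]},
    {"offset": [11,0,0],"rotation": [0,0,0]},
    {"offset": [11,0,0],"rotation": [0,0,0]},
    {"offset": [11,0,0],"rotation": [0,0,0]},
    {"offset": [11,0,0],"rotation": [0,0,0]},
    {"offset": [5,0,0],"rotation": [0,0,0]}
  ]
}}

```text
time: 5.22
tool_pos: [0.4438, -0.2074, 0.0705]
tool_rot: [-3.141, -0.001, 1.612]
contact_force: [0.4, 0.0, 1.0]
opening: 0.0237
```

```bash
python3 g.py 0.441 -0.132 0.0702 1.611;python3 - <<'E'
from h import *
a=read_camera('wrist');save(a,'w4.png')
E
```

```text
pose [ 0.4438 -0.2074  0.0705] [-3.1406e+00 -1.5000e-03  1.6115e+00] t 5.22 F [0.45 0.04 1.05] open 0.0237
offset now mm [75.5  0.3  0.4]
rotvec [-0.001  -0.0015  0.0005] offset after rot [75.5  0.2  0.3]
```

View pics/w4.png

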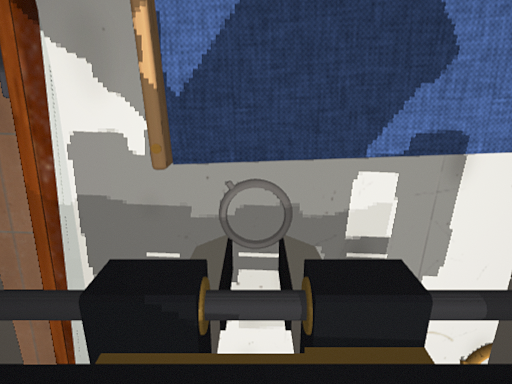

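The ring sits cradled at (256,213), heading straight for the mouth. The left wall end at (160,165) is clear.

>>> {"op": "apply_moves", "data": {
  "motion": [
    {"offset": [8,0,0],"rotation": [-0.001,-0.001,0]},
    {"offset": [11,0,0],"rotation": [0,0,0]},
    {"offset": [11,0,0],"rotation": [0,0,0]},
    {"offset": [11,0,0],"rotation": [0,0,0]},
    {"offset": [11,0,0],"rotation": [0,0,0]},
    {"offset": [8,0,0],"rotation": [0,0,0]},
    {"offset": [6,0,0],"rotation": [0,0,0]},
    {"offset": [4,0,0],"rotation": [0,0,0]},
    {"offset": [2,0,0],"rotation": [0,0,0]},
    {"offset": [0,0,0],"rotation": [0,0,0]}
  ]
}}

```text
time: 6.1
tool_pos: [0.4403, -0.1267, 0.0704]
tool_rot: [-3.141, -0.001, 1.613]
contact_force: [-0.9, -0.4, 0.6]
opening: 0.0239
```

```bash
python3 g.py 0.441 -0.132 0.0702 1.611;python3 - <<'E'
from h import *
a=read_camera('wrist');save(a,'w5.png')
E
```

```text
pose [ 0.4403 -0.1267  0.0704] [-3.141e+00 -9.000e-04  1.613e+00] t 6.1 F [-0.91 -0.4   0.63] open 0.0239
offset now mm [-5.4  0.5  0.2]
rotvec [-0.0006 -0.0009  0.002 ] offset after rot [-5.4  0.5  0.2]
```

View pics/w5.png

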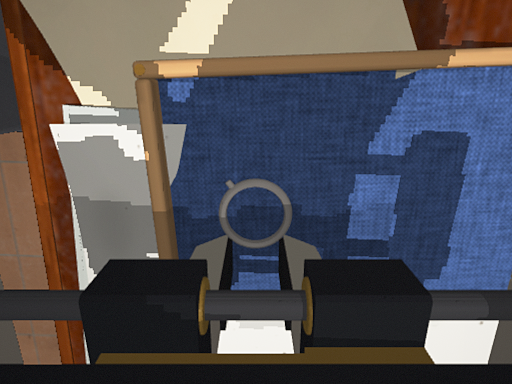

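The small ring is inside the tray at (256,213), with the back wall at row 68 and the mouth behind it. I'll back off, lift and go to the steel ring.

>>> {"op": "apply_moves", "data": {
  "motion": [
    {"offset": [-10,0,0],"rotation": [0,0,0]},
    {"offset": [-15,0,-10],"rotation": [0,0,0]},
    {"offset": [-20,0,-30],"rotation": [0,0,0]},
    {"offset": [-25,8,-20],"rotation": [0,0,-0.03]},
    {"offset": [-36,12,0],"rotation": [0,0,0]},
    {"offset": [-36,12,0],"rotation": [0,0,0]},
    {"offset": [-36,12,0],"rotation": [0,0,0]},
    {"offset": [-30,12,0],"rotation": [0,0,0]},
    {"offset": [-20,5,0],"rotation": [0,0,0]},
    {"offset": [-8,2,0],"rotation": [0,0,0]},
    {"offset": [0,0,0],"rotation": [0,0,0]}
  ]
}}

```text
time: 7.07
tool_pos: [0.5163, -0.3808, 0.1317]
tool_rot: [-3.139, 0.002, 1.639]
contact_force: [-0.3, -0.2, -0.2]
opening: 0.0242
```

```bash
python3 g.py 0.519 -0.368 0.0705 1.642; python3 - <<'E'
from h import *
from scipy.spatial.transform import Rotation as Ro
s=observe();a=read_camera('wrist');save(a,'w6.png')
M=np.array(a['tool_from_camera']);W=np.eye(4);W[:3,:3]=Ro.from_euler('xyz',s['tool_rot']).as_matrix();W[:3,3]=s['tool_pos'];C=np.linalg.inv(W@M)
a2=dict(camera_matrix=a['camera_matrix'],R=C[:3,:3],t=C[:3,3])
for n,X in dict(brass=[.590,-.282,.005],steel=[.516,-.329,.005]).items(): print(n,proj(a2,X).round())
E
```

```text
pose [ 0.5163 -0.3808  0.1317] [-3.1392e+00  1.9000e-03  1.6394e+00] t 7.07 F [-0.35 -0.19 -0.2 ] open 0.0242
offset now mm [12.7  3.7 61.1]
rotvec [-0.0024  0.0019 -0.0026] offset after rot [12.6  3.6 61.2]
brass [388.  69.]
steel [260. 138.]
```

View pics/w6.png

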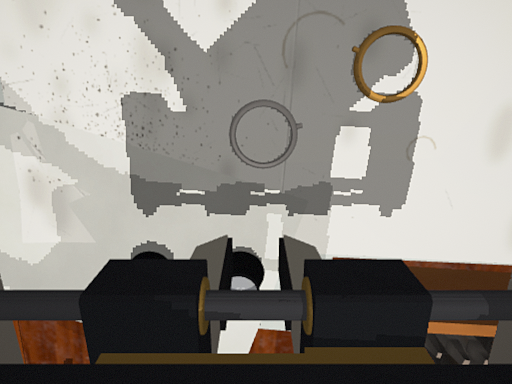

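Steel is at (263,134) and brass at (391,65). That shifts my estimates by 2–3 mm, to steel (0.518,-0.326) and brass (0.592,-0.279).

>>> {"op": "apply_moves", "data": {
  "motion": [
    {"offset": [12,5,0],"rotation": [-0.002,0.002,-0.01]},
    {"offset": [0,0,15],"rotation": [0,0,0]},
    {"offset": [0,0,15],"rotation": [0,0,0]},
    {"offset": [0,0,12],"rotation": [0,0,0]},
    {"offset": [0,0,6],"rotation": [0,0,0]},
    {"offset": [0,0,0],"rotation": [0,0,0]}
  ]
}}

```text
time: 7.62
tool_pos: [0.5189, -0.3606, 0.082]
tool_rot: [-3.139, -0.005, 1.653]
contact_force: [0.4, 0.7, 0.7]
opening: 0.0238
```

```bash
python3 g.py 0.521 -0.368 0.0705 1.652
```

```text
pose [ 0.5189 -0.3606  0.082 ] [-3.1395 -0.0049  1.6535] t 7.62 F [0.44 0.66 0.66] open 0.0238
offset now mm [-7.6  1.5 11.4]
rotvec [-0.0021 -0.0049  0.0015] offset after rot [-7.6  1.5 11.5]
```

>>> {"op": "apply_moves", "data": {
  "motion": [
    {"offset": [-7,1.5,3],"rotation": [-0.002,-0.005,0]},
    {"offset": [0,0,4],"rotation": [0,0,0]},
    {"offset": [0,0,3],"rotation": [0,0,0]},
    {"offset": [0,0,0],"rotation": [0,0,0]}
  ]
}}

```text
time: 7.95
tool_pos: [0.522, -0.3671, 0.0724]
tool_rot: [3.14, 0.001, 1.655]
contact_force: [0.4, 0.8, 0.7]
opening: 0.0235
```

```bash
python3 g.py 0.502 -0.132 0.0703 1.652
```

```text
pose [ 0.522  -0.3671  0.0724] [3.1405e+00 1.4000e-03 1.6552e+00] t 7.95 F [0.44 0.77 0.68] open 0.0235
offset now mm [ 2.36e+02 -1.00e-01  1.80e+00]
rotvec [0.0011 0.0014 0.0032] offset after rot [236.   -0.9   2.1]
```

>>> {"op": "apply_moves", "data": {
  "motion": [
    {"offset": [0,0,2],"rotation": [0.001,0.0015,0.002]},
    {"offset": [4,0,0],"rotation": [0,0,0]},
    {"offset": [6,0,0],"rotation": [0,0,0]},
    {"offset": [9,0,0],"rotation": [0,0,0]},
    {"offset": [10,0,0],"rotation": [0,0,0]},
    {"offset": [10,0,0],"rotation": [0,0,0]},
    {"offset": [10,0,0],"rotation": [0,0,0]},
    {"offset": [5,0,0],"rotation": [0,0,0]}
  ]
}}

```text
time: 8.62
tool_pos: [0.5171, -0.3087, 0.0713]
tool_rot: [3.14, 0.001, 1.652]
contact_force: [-0.5, -0.1, -0.2]
opening: 0.0238
```

```bash
python3 g.py 0.502 -0.132 0.0703 1.652;python3 - <<'E'
from h import *
a=read_camera('wrist');save(a,'w7.png')
E
```

```text
pose [ 0.5171 -0.3087  0.0713] [3.1401e+00 1.1000e-03 1.6517e+00] t 8.62 F [-0.49 -0.09 -0.17] open 0.0238
offset now mm [177.3  -0.8   0.8]
rotvec [ 0.0015  0.0011 -0.0003] offset after rot [177.3  -0.7   1. ]
```

View pics/w7.png

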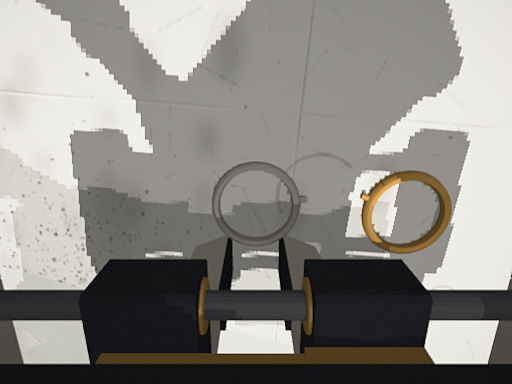

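Steel is cradled at (256,203). Brass, with its crown at (362,198), is clear of the fingers. Continuing.

>>> {"op": "apply_moves", "data": {
  "motion": [
    {"offset": [8,-0.5,1],"rotation": [0.0015,0.001,0]},
    {"offset": [11,0,0],"rotation": [0,0,0]},
    {"offset": [11,0,0],"rotation": [0,0,0]},
    {"offset": [11,0,0],"rotation": [0,0,0]},
    {"offset": [11,0,0],"rotation": [0,0,0]},
    {"offset": [11,0,0],"rotation": [0,0,0]},
    {"offset": [11,0,0],"rotation": [0,0,0]},
    {"offset": [11,0,0],"rotation": [0,0,0]},
    {"offset": [5,0,0],"rotation": [0,0,0]}
  ]
}}

```text
time: 9.42
tool_pos: [0.5087, -0.2095, 0.0709]
tool_rot: [3.14, 0.001, 1.652]
contact_force: [-0.4, -0.1, 0.3]
opening: 0.024
```

```bash
python3 g.py 0.502 -0.132 0.0703 1.652;python3 - <<'E'
from h import *
a=read_camera('wrist');save(a,'w8.png')
E
```

```text
pose [ 0.5087 -0.2095  0.0709] [3.1404e+00 1.4000e-03 1.6524e+00] t 9.42 F [-0.42 -0.07  0.32] open 0.024
offset now mm [77.8 -0.4  0.5]
rotvec [0.0012 0.0014 0.0004] offset after rot [77.8 -0.4  0.6]
```

View pics/w8.png

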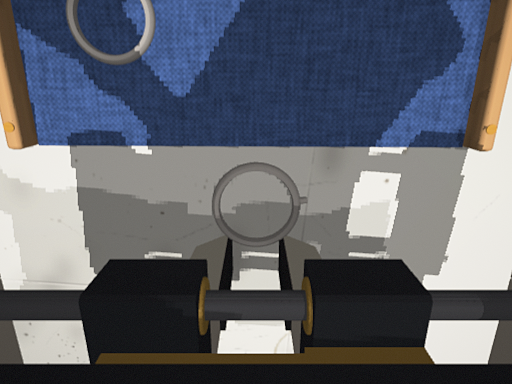

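The small ring is in the tray at (112,20), with steel centred on the mouth. Continuing.

>>> {"op": "apply_moves", "data": {
  "motion": [
    {"offset": [8,0,0.5],"rotation": [0.001,0.001,0]},
    {"offset": [11,0,0],"rotation": [0,0,0]},
    {"offset": [11,0,0],"rotation": [0,0,0]},
    {"offset": [11,0,0],"rotation": [0,0,0]},
    {"offset": [11,0,0],"rotation": [0,0,0]},
    {"offset": [8,0,0],"rotation": [0,0,0]},
    {"offset": [6,0,0],"rotation": [0,0,0]},
    {"offset": [4,0,0],"rotation": [0,0,0]},
    {"offset": [2,0,0],"rotation": [0,0,0]},
    {"offset": [0,0,0],"rotation": [0,0,0]}
  ]
}}

```text
time: 10.3
tool_pos: [0.5024, -0.1295, 0.0705]
tool_rot: [3.141, 0.001, 1.654]
contact_force: [-0.4, 0.2, 0.3]
opening: 0.024
```

```bash
python3 g.py 0.502 -0.132 0.0703 1.652;python3 - <<'E'
from h import *
a=read_camera('wrist');save(a,'w9.png')
E
```

```text
pose [ 0.5024 -0.1295  0.0705] [3.1409e+00 1.0000e-03 1.6537e+00] t 10.3 F [-0.39  0.18  0.33] open 0.024
offset now mm [-2.5 -0.6  0.2]
rotvec [0.0007 0.001  0.0017] offset after rot [-2.5 -0.6  0.2]
```

View pics/w9.png

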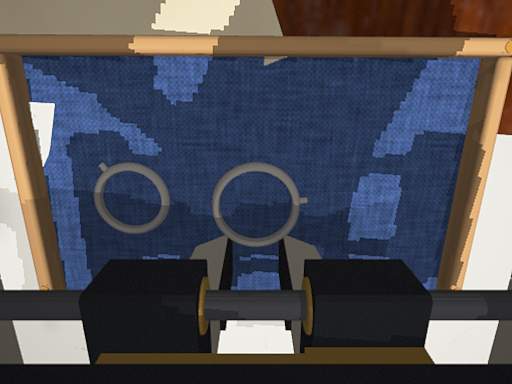

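Both steel rings are wholly inside, small at (132,198) and steel at (256,204). I'll back off, narrow the fingers slightly and go to the brass ring.

>>> {"op": "apply_moves", "data": {
  "motion": [
    {"offset": [-10,0,0],"rotation": [0,0,0]},
    {"offset": [-15,0,-10],"rotation": [0,0,0]},
    {"offset": [-20,0,-30],"rotation": [0,0,0]},
    {"offset": [-20,12,-15],"rotation": [0,0,-0.04]},
    {"offset": [-28,14,0],"rotation": [0,0,-0.04]},
    {"offset": [-28,14,0],"rotation": [0,0,-0.04]},
    {"offset": [-28,14,0],"rotation": [0,0,0]},
    {"offset": [-26,12,0],"rotation": [0,0,0]},
    {"offset": [-12,12,0],"rotation": [0,0,0]},
    {"offset": [0,0,0],"rotation": [0,0,0]}
  ]
}}

```text
time: 11.18
tool_pos: [0.6063, -0.3196, 0.1266]
tool_rot: [-3.139, 0.001, 1.775]
contact_force: [-1.2, 0.7, 0.3]
opening: 0.0238
```

```bash
python3 g.py 0.6003 -0.318 0.0705 1.779; python3 - <<'E'
from h import *
from scipy.spatial.transform import Rotation as Ro
s=observe();a=read_camera('wrist');save(a,'w10.png')
M=np.array(a['tool_from_camera']);W=np.eye(4);W[:3,:3]=Ro.from_euler('xyz',s['tool_rot']).as_matrix();W[:3,3]=s['tool_pos'];C=np.linalg.inv(W@M)
a2=dict(camera_matrix=a['camera_matrix'],R=C[:3,:3],t=C[:3,3])
for n,X in dict(brass=[.592,-.279,.005]).items(): print(n,proj(a2,X).round())
E
```

```text
pose [ 0.6063 -0.3196  0.1266] [-3.1391e+00  1.2000e-03  1.7749e+00] t 11.18 F [-1.16  0.74  0.34] open 0.0238
offset now mm [ 2.9 -5.4 56.1]
rotvec [-0.0025  0.0012 -0.0041] offset after rot [ 2.8 -5.5 56.1]
brass [246. 153.]
```

View pics/w10.png

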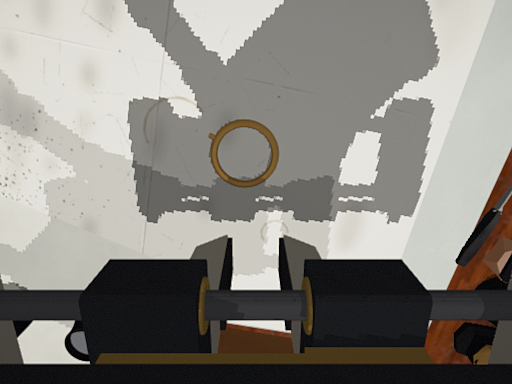

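Brass is at (245,153), matching the prediction. Descending behind it.

>>> {"op": "apply_moves", "data": {
  "motion": [
    {"offset": [0,-6,10],"rotation": [-0.002,0.001,-0.004]},
    {"offset": [0,0,12],"rotation": [0,0,0]},
    {"offset": [0,0,12],"rotation": [0,0,0]},
    {"offset": [0,0,8],"rotation": [0,0,0]},
    {"offset": [0,0,0],"rotation": [0,0,0]}
  ],
  "grip": 0.805
}}

```text
time: 11.65
tool_pos: [0.5951, -0.3191, 0.0802]
tool_rot: [-3.136, -0.005, 1.778]
contact_force: [-0.7, -1.0, 0.9]
opening: 0.0178
```

```bash
python3 g.py 0.6003 -0.318 0.0705 1.779
```

```text
pose [ 0.5951 -0.3191  0.0802] [-3.136  -0.0049  1.7777] t 11.65 F [-0.74 -1.01  0.94] open 0.0178
offset now mm [-0.1  5.4  9.7]
rotvec [-0.0056 -0.0049 -0.0013] offset after rot [-0.   5.3  9.7]
```

>>> {"op": "apply_moves", "data": {
  "motion": [
    {"offset": [0,4,3],"rotation": [-0.0055,-0.005,0]},
    {"offset": [0,0,4],"rotation": [0,0,0]},
    {"offset": [0,0,1.5],"rotation": [0,0,0]},
    {"offset": [0,0,0],"rotation": [0,0,0]}
  ]
}}

```text
time: 11.98
tool_pos: [0.5996, -0.3167, 0.0705]
tool_rot: [-3.141, -0.0, 1.779]
contact_force: [-0.3, -0.6, -0.1]
opening: 0.018
```

```bash
python3 g.py 0.563 -0.142 0.0703 1.779
```

```text
pose [ 0.5996 -0.3167  0.0705] [-3.1414e+00 -4.0000e-04  1.7792e+00] t 11.98 F [-0.33 -0.59 -0.14] open 0.018
offset now mm [178.4   0.4   0.3]
rotvec [-0.0002 -0.0004  0.0002] offset after rot [178.4   0.3   0.2]
```

>>> {"op": "apply_moves", "data": {
  "motion": [
    {"offset": [3,0,0],"rotation": [0,0,0]},
    {"offset": [6,0,0],"rotation": [0,0,0]},
    {"offset": [9,0,0],"rotation": [0,0,0]},
    {"offset": [10,0,0],"rotation": [0,0,0]},
    {"offset": [11,0,0],"rotation": [0,0,0]},
    {"offset": [11,0,0],"rotation": [0,0,0]},
    {"offset": [11,0,0],"rotation": [0,0,0]},
    {"offset": [11,0,0],"rotation": [0,0,0]},
    {"offset": [11,0,0],"rotation": [0,0,0]},
    {"offset": [5,0,0],"rotation": [0,0,0]}
  ]
}}

```text
time: 12.82
tool_pos: [0.5798, -0.2211, 0.0724]
tool_rot: [3.14, 0.002, 1.78]
contact_force: [0.5, -0.1, 0.5]
opening: 0.0183
```

```bash
python3 g.py 0.563 -0.142 0.0703 1.779;python3 - <<'E'
from h import *
a=read_camera('wrist');save(a,'w11.png')
E
```

```text
pose [ 0.5798 -0.2211  0.0724] [3.1396e+00 1.5000e-03 1.7799e+00] t 12.82 F [ 0.49 -0.1   0.54] open 0.0183
offset now mm [80.9 -0.1  2. ]
rotvec [0.002  0.0015 0.0009] offset after rot [80.9 -0.1  2.1]
```

View pics/w11.png

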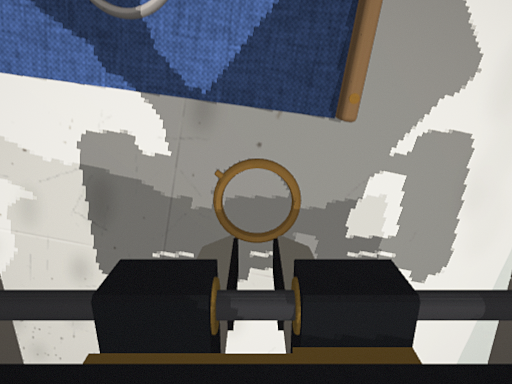

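Brass is cradled at (257,200). The right wall end's inner corner at (335,118) clears the finger edge (column ~312) by about 11 mm.

>>> {"op": "apply_moves", "data": {
  "motion": [
    {"offset": [8,0,1.5],"rotation": [0.002,0.0015,0]},
    {"offset": [11,0,0],"rotation": [0,0,0]},
    {"offset": [11,0,0],"rotation": [0,0,0]},
    {"offset": [11,0,0],"rotation": [0,0,0]},
    {"offset": [11,0,0],"rotation": [0,0,0]},
    {"offset": [9,0,0],"rotation": [0,0,0]},
    {"offset": [7,0,0],"rotation": [0,0,0]},
    {"offset": [5,0,0],"rotation": [0,0,0]},
    {"offset": [3,0,0],"rotation": [0,0,0]},
    {"offset": [0,0,0],"rotation": [0,0,0]}
  ]
}}

```text
time: 13.7
tool_pos: [0.5634, -0.1391, 0.0719]
tool_rot: [3.139, 0.003, 1.781]
contact_force: [0.6, -0.7, 1.6]
opening: 0.0177
```

```bash
python3 g.py 0.563 -0.142 0.0703 1.779;python3 - <<'E'
from h import *
a=read_camera('wrist');save(a,'w12.png')
E
```

```text
pose [ 0.5634 -0.1391  0.0719] [3.1389e+00 3.1000e-03 1.7809e+00] t 13.7 F [ 0.62 -0.71  1.62] open 0.0177
offset now mm [-2.7 -1.   1.6]
rotvec [0.0027 0.0031 0.0019] offset after rot [-2.7 -1.   1.6]
```

View pics/w12.png

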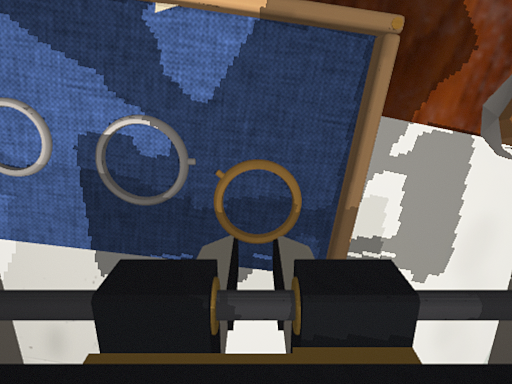

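All three rings are inside. Brass's rear edge at row 243 is about 13 mm past the mouth line at row ~270. I'll retreat and verify from above.

>>> {"op": "apply_moves", "data": {
  "motion": [
    {"offset": [-8,0,0],"rotation": [0,0,0]},
    {"offset": [-12,0,-5],"rotation": [0,0,0]},
    {"offset": [-15,0,-25],"rotation": [0,0,0]},
    {"offset": [-25,0,-30],"rotation": [0,0,0]},
    {"offset": [-25,-10,-30],"rotation": [0,0,0]},
    {"offset": [-25,-10,-30],"rotation": [0,0,0]},
    {"offset": [-25,-20,-20],"rotation": [0,0,0]},
    {"offset": [-20,-20,-10],"rotation": [0,0,0]},
    {"offset": [0,0,0],"rotation": [0,0,0]}
  ]
}}

```text
time: 14.5
tool_pos: [0.5344, -0.3197, 0.2284]
tool_rot: [-3.138, 0.003, 1.779]
contact_force: [1.2, -0.3, 0.7]
opening: 0.0174
```

```bash
python3 - <<'E'
from h import *
print(observe()['tool_pos'],observe()['contact_force'])
a=read_camera('wrist');save(a,'w13.png');b=read_camera('top');i=cv2.resize(b['img'][110:290,120:400],None,fx=2.8,fy=2.8,interpolation=cv2.INTER_CUBIC);save({'img':i},'t13.png')
for n in ['pot','loupe','tin','watch_movement','gauge_plate']:
    for r in tip_of(n,b)[:1]: print(n,r['score'],np.round(r['location'],4))
E
```

```text
[ 0.5344405  -0.31966066  0.22842272] [ 1.2302427  -0.25529804  0.65218854]
pot 0.58 [ 4.426e-01 -4.362e-01  1.000e-04]
loupe 0.61 [ 0.5047 -0.4308  0.0024]
tin 0.76 [0.4753 0.0778 0.0041]
watch_movement 0.59 [ 7.472e-01 -1.184e-01 -5.000e-04]
gauge_plate 0.55 [5.537e-01 1.680e-01 4.000e-04]
```

View pics/w13.png

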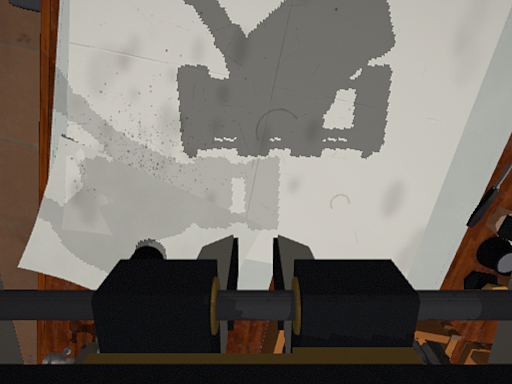

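View pics/t13.png

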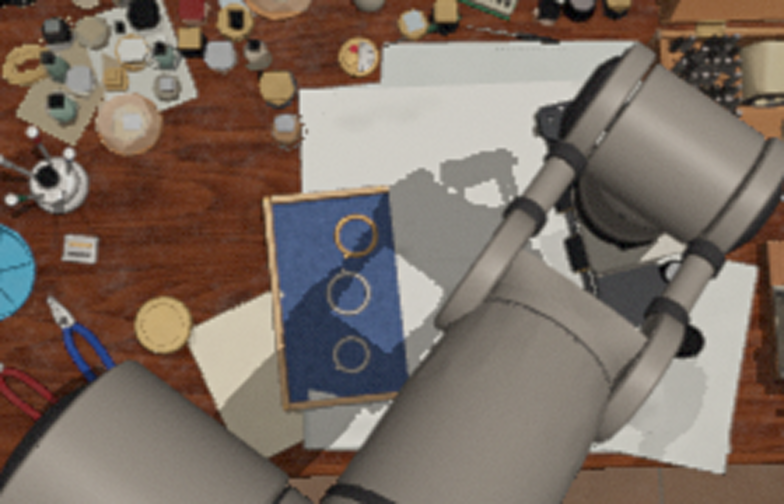

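The top view shows brass (356,236), steel (349,294) and small (351,354) flat inside the lining, all clear of the mouth line at column ~395. The bystanders have not moved. Handing in.

```bash
python3 -c "
from cell import hand_in,observe
print(observe()['time']);print(hand_in())"
```

```text
14.85
the job is handed in; nothing more can be done
None
```

All three rings are in the tray, and I handed the job in at 14.85 s. I slid the small, steel and brass rings in one at a time through the open side. The partly closed fingertips pushed from behind, just above the mat, and nothing was gripped or lifted. The forces shown after each move were all about 2 N or less.

- **Rings:** the last top picture shows all three lying flat and wholly inside. Brass, the last one in, sits about 13 mm past the mouth edge.
- **Other things:** all five bystanders were found within about 4 mm of where they started, which is the accuracy of the position finder. The gripper was well clear of everything, at 0.23 m height.
- **Disagreements:** partway through, one wrist picture made the small ring look about 10 mm off to the side. The next, closer picture showed it properly in place. The first ring positions were 2–3 mm off, and I corrected them from the wrist camera before pushing.

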